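# Speed up four clicks and start the rotary tool

### The job

On the grey control box of the engraver's rotary tool, push the speed dial round clockwise (seen from above) with a fingertip by exactly four clicks from where it stands, without pinching it or bearing hard on it. Then press the round start button beside it right down with a fingertip and let it go. Leave the other things on the bench where they lie.

Things in the scene. Friction and masses are not known exactly. Their poses are not given: they have to be found in the camera images.
- box: Grey control box, fixed to the bench: 140 mm along its x, 230 mm along its y, flat top 55 mm above the bench. Origin at the centre of its footprint, on the bench; z up, its front (-x) faces the robot. On its top are the speed dial (axis at y = +40 mm) and the start button (at y = -70 mm).
- dial_center (a point): On the speed dial's vertical axis, level with the top of its bar (90 mm above the bench). Dial: round aluminium skirt 74 mm across, its top 66 mm above the bench, crossed by an upright black bar 60 mm long (30 mm each way from the axis), 12 mm wide, 24 mm high above the skirt. Pushed on the bar's side near an end it takes 3 to 5 N to pass a click, then snaps on by itself to the next stop.
- dial_pointer (a point): The pointer end of the dial's bar: middle of that end, at the bar's top edge, 30 mm from the axis. This end has a white line on it, the other end has none. The direction from dial_center to here is the bar's direction.
- dial (a joint): Angle of the speed dial in rad, growing clockwise seen from above. It rests by itself at stops (clicks) 0.3927 rad (22.5 degrees) apart, at whole multiples of 0.3927; four clicks are 1.571 rad. It starts at rest at a stop from 0 to 1.571; end stops at -0.55 and 4.45. A small raised dot on the box round the dial marks each stop from 0 to 3.927.
- start_top (a point): Centre of the top of the start button, a grey round push button 28 mm across in a low black collar on top of the control box, 110 mm from the dial's axis. It is pressed straight down.
- start (a joint): How far the start button is pressed, in m: 0 up, 0.006 right down. A spring pushes it back up; right down takes about 5 N.
- bench_pin: Loose wooden bench pin, a block 150 x 75 x 22 mm with a 34 mm hole, lying flat beyond the box; origin at the centre of its underside, long side along its x. To be left alone.
- bangle: Loose steel bangle lying flat, 66 mm across, 12 mm high; origin at the centre of its underside. To be left alone.
- handpiece: Loose grey rotary handpiece lying on its flat foot, 156 mm long along its x, 24 mm thick; origin under it, 60 mm from its blunt end. To be left alone.

How it is judged (in metres and radians):
On the way, in this order (a step that is already met when the one before it is completed fails the run):
1. the dial rests four clicks clockwise of where it started (distance of dial_pointer from where it was at the start of the episode between 0.0385 and 0.046 m and value of joint dial above 1.37 rad and velocity of joint dial between -0.3 and 0.3 rad/s), for 0.2 s.
2. then the start button is pressed right down (distance of dial_pointer from where it was at the start of the episode between 0.0385 and 0.046 m and value of joint dial above 1.37 rad and value of joint start above 0.0048 m), for 0.02 s.
At the end, for the whole second after the job is handed in: The dial rests at the stop exactly four clicks clockwise of where it started (within 0.4 of a click), and the start button, pressed after that, is up again (distance of dial_pointer from where it was at the start of the episode between 0.0385 and 0.046 m and value of joint dial above 1.37 rad and velocity of joint dial between -0.1 and 0.1 rad/s and value of joint start below 0.0015 m); the robot touches nothing.
It fails at once if the start button is pressed while the dial is not at the fourth click (value of joint start above 0.003 m and not (distance of dial_pointer from where it was at the start of the episode between 0.0385 and 0.046 m and value of joint dial above 1.37 rad)).
It fails at once if the dial is pinched or borne on hard (over 25 N) (contact force between the fingers and dial above 25 N).
It fails at once if the bench pin is moved (over 10 mm) or lifted (distance of bench_pin from where it was at the start of the episode above 0.01 m).
It fails at once if the bangle is moved (over 10 mm) or lifted (distance of bangle from where it was at the start of the episode above 0.01 m).
It fails at once if the handpiece is moved (over 10 mm) or lifted (distance of handpiece from where it was at the start of the episode above 0.01 m).
It also fails if it takes over 51 s, if anything falls off the work surface, if the arm or the gripper's body presses on something with over 40 N, if the wrist force passes 120 N, or if a joint passes its speed limit or range.

### The arm

A 6-joint arm with a two-finger parallel gripper is mounted at the origin on the work surface. World frame = base frame: x ahead of the robot, y to its left, z up, the work surface at z = 0. Lengths are in mm, angles in rad, forces in N, time in s.
With the tool pointing down it reaches from about 275 to 1000 mm from the base axis. Payload 8.4 kg.
Tool frame: the origin (TCP) lies on the centre line of the jaws, within the pads' length; the fingertips stand r.tip_reach ahead of it and the grasp point (between the pads) lies 11 mm behind it (r.tip_reach is the distance from the TCP to the fingertips, in mm); z points along the fingers, y is the line along which they close (so a half turn about z gives the same grasp; the last joint's range is limited). The gripper opens to 85 mm and grips with 20 to 120 N. Pads are 22 mm wide; open, the fingers measure 114 mm over their backs; the gripper's body (76 mm by 85 mm) begins 54 mm behind the grasp point. The pads swing forward as they close: fully open they stand 13 mm farther back than shut.
Start: joints at [1.125, 0.353, 1.633, -0, 1.155, -0.002], TCP at [268.358, 564.457, 239.281] pointing down, gripper open.
Joint ranges: [-2.63, 2.63], [-0.92, 2.1], [0.06, 2.66], [-1.3, 4.44], [0, 2.69], [-3.02, 3.02]. Speed limits (rad/s): [2.22, 2.22, 2.79, 3.14, 3.14, 3.14].

### API

Orientations are given as [roll, pitch, yaw] about the fixed x, y, z axes, in that order (R = Rz(yaw) Ry(pitch) Rx(roll)).
In Python, from rig import r gives the robot as it stands.
- The arm moves only by the tool carry_out, never from a script. Its argument "targets" is a list of rows, each an object with "dp": the shift along the tool's x, y, z in mm, a list of three; "yaw": the turn about the tool's z in degrees. A call has 1 to 12 rows; each row is the pose to reach, as a shift and turn from the pose commanded when the call began, along the tool's axes at that moment; what a row does not reach only later rows make up. A row lasts 1/8 s, in which the tool goes at most 62.5 mm and 10.7 degrees, less where a joint would pass 70% of its speed; a pose out of reach is approached as far as the arm can. A call with a gripper value outside its range is refused whole. "fingers" is the opening, from -1 (shut) to 1 (fully open), so that 0 is half open, set as the call begins (left out, the last holds). The fingers move at their own pace and stop on an object; "grip_force" is the grip in N (left out, the last holds). Time passes only in rows, so rows that repeat a pose let the fingers close. It gives the time, the measured TCP pose, the force, the opening and the grip force at its end, in the units of the state.
- r.sense(): the state, without advancing time (a new reading comes with each control period).
- r.grab_frame(name): name is "scene" or "top"; returns the picture (384x512x3 uint8, red, green, blue); there is no depth.
- r.get_calibration(name): a dict with "fx", "fy", "cx", "cy" (pixels), "rvec" (rotation vector, rad) and "tvec" (3), from world to camera coordinates, as OpenCV has them. Camera axes: x right, y down, z forward; pixel columns grow to the right and rows downward; lengths in mm; the calibration is good to about 2 mm. A picture is of the moment at which its call begins. get_calibration takes no time and is no camera call.
- r.sign_off(): hands the job in; it is judged then, once.
The state is a dict: "clock": time; "qpos": joint angles; "qvel": joint speeds; "joint_efforts": joint torques, N m; "eef_pos": TCP position; "tcp_rot": TCP orientation; "contact_force": force on the tool from outside, world axes, zero at the start; "wrist_torque": the same for the moment, N m; "opening": opening from 0.0 (shut) to 1.0 (fully open); "grasp_force": force on a finger pad.
Only numpy, scipy, OpenCV 4.12 (cv2) and the standard library are available. Lean on these libraries where they do the work, as an engineer would, in place of code of your own. Each camera call takes 0.05 s, during which the arm holds its last target. There are 200 camera calls.

## Working session

There is one attempt and no reset: what is moved stays moved. The work goes in short steps, Python scripts to look and compute and a tool call to move; the robot and the scene stay as the last step left them, time stands still between calls to the robot, and variables do not carry over. Pictures are saved under pics/ and viewed, at most 10 in all, crops included, and the job is handed in when it is done.

Besides the shell and the picture viewer there is one more tool, called after "Emit:" in YAML: its name, and indented under it one key for each argument. carry_out: Moves the arm, as the interface text tells. Its arguments: {"type":"object","properties":{"targets":{"type":"array","items":{"type":"object","properties":{"dp":{"type":"array","items":{"type":"number"}},"yaw":{"type":"number"}}}},"fingers":{"type":"number"},"grip_force":{"type":"number"}},"required":["targets"]}

```bash
ls; mkdir -p pics; python3 - <<'E'
from rig import r
import cv2
for n in("scene","top"):
    im=r.grab_frame(n); cv2.imwrite(f"pics/{n}0.png",cv2.resize(im[:,:,::-1],(768,576),interpolation=cv2.INTER_CUBIC)); cv2.imwrite(f"{n}0_raw.png",im[:,:,::-1])
    print(r.get_calibration(n))
print(r.sense(), r.tip_reach)
E
```

```text
pics
{'fx': 411.42149367528776, 'fy': 411.42149367528776, 'cx': 253.11924332621462, 'cy': 193.72202403767542, 'rvec': array([ 0.64880965,  2.50629074, -1.28692723]), 'tvec': array([ 516.19190046, -141.9539279 , 1142.00394387])}
{'fx': 471.8062268682964, 'fy': 471.8062268682964, 'cx': 256.5886794322736, 'cy': 193.62299136395944, 'rvec': array([ 2.18817284, -2.14786099,  0.10413364]), 'tvec': array([  68.86476684,  604.76156103, 1102.62585839])}
{'clock': 0.1, 'qpos': array([ 1.12461322e+00,  3.53611037e-01,  1.63406534e+00, -5.75107797e-06,
        1.15521575e+00, -2.42300095e-03]), 'qvel': array([-0.00054506, -0.00182632, -0.00010014, -0.00206117,  0.00020032,
       -0.00036623]), 'joint_efforts': array([ 6.40458302e-05, -6.06362128e+01, -3.42812455e+01, -3.81873963e-05,
        4.04014849e-03,  3.69688041e-05]), 'eef_pos': array([268.16646213, 564.0719485 , 238.61429062]), 'tcp_rot': array([-3.14029317e+00,  2.10990317e-06,  2.69783488e+00]), 'contact_force': array([ 0.01237313, -0.65557541,  0.7730898 ]), 'wrist_torque': array([ 0.02913816, -0.02769549, -0.02126408]), 'grasp_force': 0.0, 'opening': 1.0022541560874225} 8.0
```

View pics/top0.png

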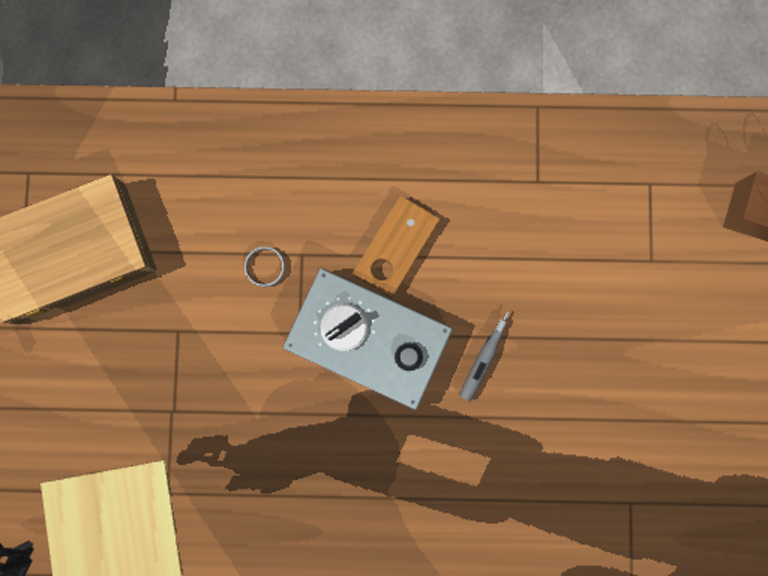

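View pics/scene0.png

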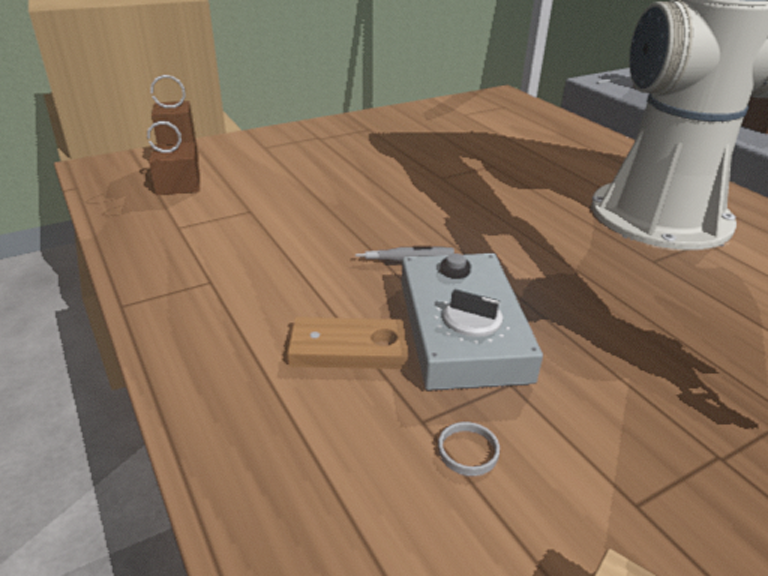

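Top view (768-wide picture): box corners near (320,268), (452,328), (418,410), (285,348). The dial is near (345,327), the start button near (409,356). Next I'll enlarge the dial and the box.

```bash
python3 - <<'E'
import cv2,numpy as np
a=cv2.imread("top0_raw.png")[175:275,185:305]; b=cv2.imread("scene0_raw.png")[160:260,260:380]
cv2.imwrite("pics/c1.png",cv2.resize(a,None,fx=6,fy=6,interpolation=cv2.INTER_CUBIC))
cv2.imwrite("pics/c2.png",cv2.resize(b,None,fx=6,fy=6,interpolation=cv2.INTER_CUBIC))
E
```

```text
(no output)
```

View pics/c1.png

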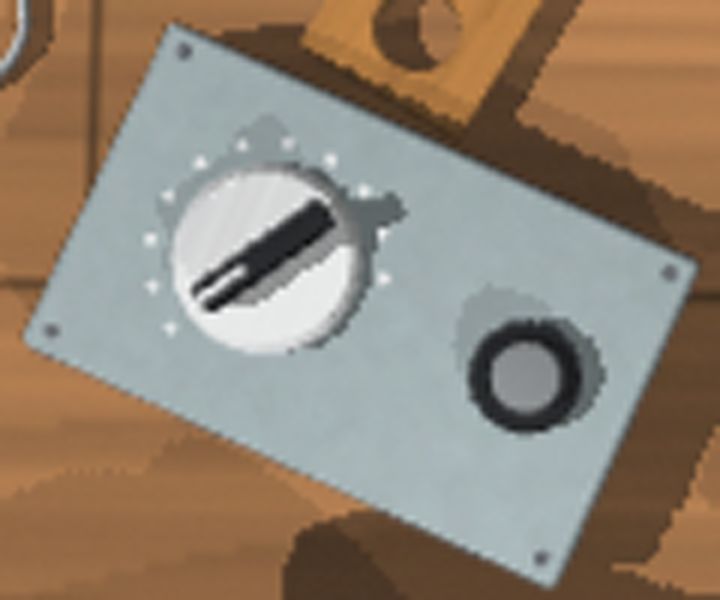

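View pics/c2.png

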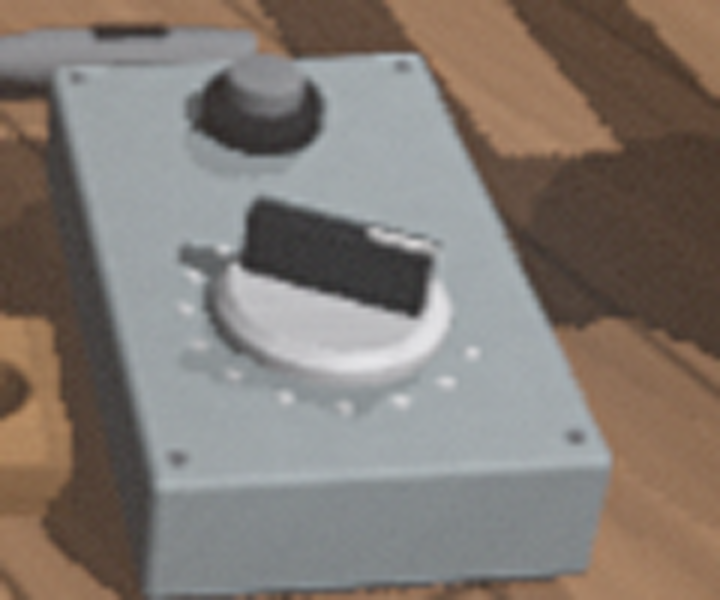

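The crops show the marked end of the bar in line with the first (lower-left) of 11 dots, so the dial stands at about stop 0. Clockwise takes the pointer left, then up in the top picture. Now I'll turn the pixels into positions.

```bash
cat > h.py <<'E'
import numpy as np,cv2
from rig import r
def cam(n):
    c=r.get_calibration(n); K=np.array([[c['fx'],0,c['cx']],[0,c['fy'],c['cy']],[0,0,1]])
    return K,cv2.Rodrigues(c['rvec'])[0],c['tvec']
def ray(n,uv,z):
    K,R,t=cam(n); d=R.T@np.linalg.solve(K,[*uv,1]); o=-R.T@t
    return (o+d*(z-o[2])/d[2])[:2]
def proj(n,p):
    K,R,t=cam(n); return cv2.projectPoints(np.array([p],float),R,t,K,None)[0].ravel()
E
python3 - <<'E'
from h import *
T=lambda u,v:(184.583+u/6,174.583+v/6)
S=lambda u,v:(259.583+u/6,159.583+v/6)
W=lambda n,l,z:np.array([ray(n,p,z) for p in l])
for n,c in(("top",[T(170,23),T(698,262),T(553,587),T(24,340)]),("scene",[S(153,487),S(55,66),S(420,55),S(608,462)])):
    w=W(n,c,55); print(n,"corners\n",w.round(1),"centre",w.mean(0).round(1),[round(float(np.linalg.norm(w[i]-w[(i+1)%4])),1) for i in range(4)])
d=W("top",[T(*p) for p in[(170,328),(152,287),(150,239),(168,196),(201,162),(242,145),(288,144),(331,160),(365,190),(383,233),(384,279)]],56.)
A=np.c_[2*d,np.ones(len(d))];s=np.linalg.lstsq(A,(d**2).sum(1),rcond=None)[0];print("dots centre",s[:2].round(1),"r",np.sqrt(s[2]+s[:2]@s[:2]).round(1))
print("dot angles",np.degrees(np.unwrap(np.arctan2(*(d-s[:2]).T[::-1]))).round(1))
b=W("top",[T(204,300),T(324,213)],90); print("bar top",b.round(1),b.mean(0).round(1),np.linalg.norm(b[0]-b[1]),np.degrees(np.arctan2(*(b[0]-b[1])[::-1])))
b=W("scene",[S(436,246),S(258,205)],90); print("bar scene",b.round(1),b.mean(0).round(1),np.linalg.norm(b[0]-b[1]),np.degrees(np.arctan2(*(b[0]-b[1])[::-1])))
for z in(65,70,75,80): print("button",z,W("top",[T(526,377)],z).round(1),W("scene",[S(270,82)],z).round(1))
print("base px",proj("top",[0,0,0]))
E
```

```text
top corners
 [[635.  183.6]
 [545.  -24.7]
 [418.9  30. ]
 [509.8 236.8]] centre [527.2 106.4] [226.9, 137.5, 226.0, 136.1]
scene corners
 [[636.4 186.4]
 [542.1 -23.2]
 [418.4  33.7]
 [511.8 241.3]] centre [527.2 109.6] [229.8, 136.1, 227.7, 136.2]
dots centre [542.7 143. ] r 46.2
dot angles [126.2 104.4  81.1  58.5  35.5  13.9  -8.7 -31.2 -53.3 -75.9 -98.3]
bar top [[525.5 164.4]
 [559.1 119.9]] [542.3 142.1] 55.761818789486824 127.12235866821153
bar scene [[522.9 167.2]
 [558.6 123.5]] [540.7 145.3] 56.46975508592755 129.28692805187083
button 65 [[499.1  41.9]] [[488.6  35.3]]
button 70 [[499.   42.1]] [[493.5  41.5]]
button 75 [[499.   42.2]] [[498.5  47.7]]
button 80 [[499.   42.4]] [[503.5  54. ]]
base px [286.05545237 452.39641672]
```

Emit:
carry_out:
  targets:
    - {"dp": [-40,-28,0],"yaw": -5}
    - {"dp": [-85,-60,0],"yaw": -11}
    - {"dp": [-130,-92,0],"yaw": -18}
    - {"dp": [-175,-124,0],"yaw": -26}
    - {"dp": [-220,-156,0],"yaw": -34}
    - {"dp": [-265,-188,0],"yaw": -42}
    - {"dp": [-310,-220,0],"yaw": -49}
    - {"dp": [-350,-248,0],"yaw": -54}
    - {"dp": [-375,-266,0],"yaw": -57}
    - {"dp": [-387,-275,0],"yaw": -57}
    - {"dp": [-387,-275,0],"yaw": -57}
    - {"dp": [-387,-275,0],"yaw": -57}
  fingers: -1
  grip_force: 20

```text
clock: 1.6
eef_pos: [499.2, 150.8, 239.1]
tcp_rot: [3.141, -0.0, -2.591]
contact_force: [0.2, 0.6, 0.2]
opening: 0.0
grasp_force: 0.0
```

Emit:
carry_out:
  targets:
    - {"dp": [0,0,25]}
    - {"dp": [0,0,60]}
    - {"dp": [0,0,95]}
    - {"dp": [0,0,125]}
    - {"dp": [0,0,145]}
    - {"dp": [0,0,154]}
    - {"dp": [0,0,155]}
    - {"dp": [0,0,155]}

```text
schema error: expected keys dp, yaw
```

```bash
python3 - <<'E'
from h import *
o=[]
for n,(x,y) in(("top",(185,165)),("scene",(260,130))):
    im=r.grab_frame(n)[:,:,::-1]; o.append(cv2.resize(im[y:y+130,x:x+100],None,fx=4,fy=4,interpolation=cv2.INTER_CUBIC))
cv2.imwrite("pics/d1.png",np.hstack(o)); print(r.sense()['eef_pos'],r.sense()['contact_force'])
p=r.sense()['eef_pos']-[0,0,8];print("tip px",proj("top",p),proj("scene",p))
E
```

```text
[499.30035228 150.88148099 239.23486416] [0.15319201 0.13654223 0.04147556]
tip px [219.09702185 235.61621776] [348.00041603 124.44676989]
```

View pics/d1.png

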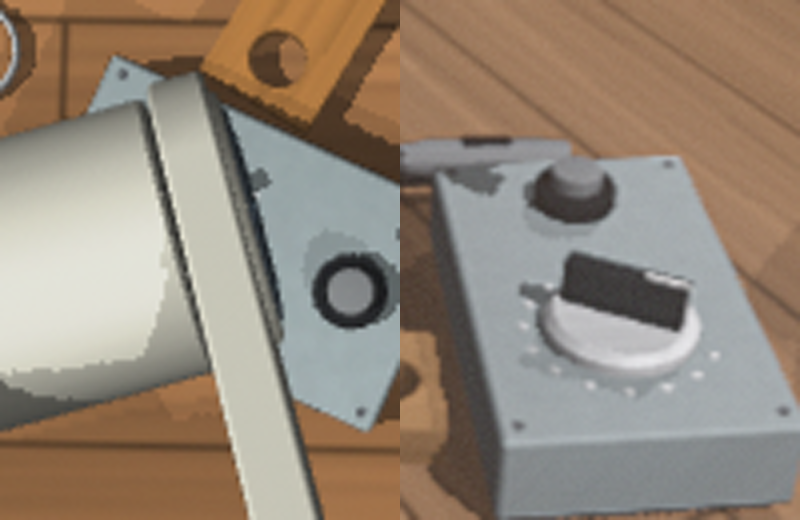

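The descent was refused because the rows had no yaw. The picture shows the arm hiding the dial in the top view, but the dial is clear in the scene view with the bar end near crop (680,300), so I'll check there. Repeating the descent.

Emit:
carry_out:
  targets:
    - {"dp": [0,0,25],"yaw": 0}
    - {"dp": [0,0,60],"yaw": 0}
    - {"dp": [0,0,95],"yaw": 0}
    - {"dp": [0,0,125],"yaw": 0}
    - {"dp": [0,0,145],"yaw": 0}
    - {"dp": [0,0,154],"yaw": 0}
    - {"dp": [0,0,155],"yaw": 0}
    - {"dp": [0,0,155],"yaw": 0}

```text
clock: 2.7
eef_pos: [500.3, 150.3, 85.0]
tcp_rot: [-3.141, 0.001, -2.59]
contact_force: [0.3, 0.5, 0.4]
opening: -0.001
grasp_force: 0.0
```

```bash
python3 - <<'E'
from h import *
im=r.grab_frame("scene")[:,:,::-1]
cv2.imwrite("pics/d2.png",cv2.resize(im[130:260,260:400],None,fx=4,fy=4,interpolation=cv2.INTER_CUBIC)); print(r.sense()['eef_pos'],r.sense()['contact_force'])
p=r.sense()['eef_pos']-[0,0,8];print("tip px",(proj("scene",p)-[259.6,129.6])*4)
E
```

```text
[500.36166804 150.22865354  85.12794385] [ 0.18712349 -0.07658851  1.05051668]
tip px [302.03134297 273.94108114]
```

View pics/d2.png

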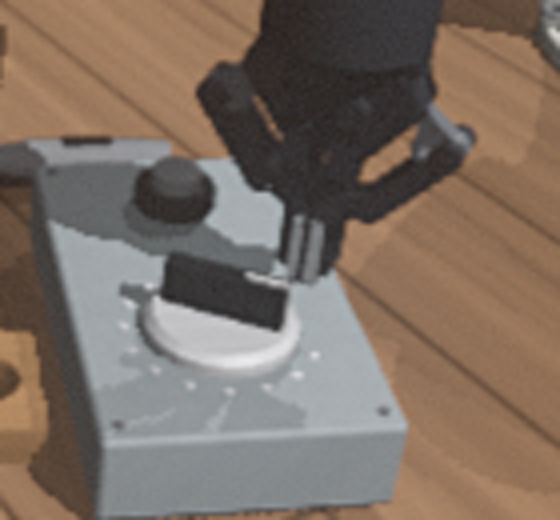

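The tip is where it should be, behind the pointer end and clear of it. Next I'll compute the orbit rows.

```bash
cat >> h.py <<'E'
C=np.array([542,143.5]); TH=126.5
def orbit(sched):
    s=r.sense(); p=s['eef_pos'][:2]; w=s['tcp_rot'][2]
    ex=np.array([np.cos(w),np.sin(w)]); ey=np.array([np.sin(w),-np.cos(w)])
    for phi,off in sched:
        a=np.radians(TH-phi); q=C+30*np.array([np.cos(a),np.sin(a)])-off*np.array([np.sin(a),-np.cos(a)])
        d=q-p; yaw=(np.degrees(w)-(TH-phi+90-5)+180)%360-180
        print(phi,(d@ex).round(1),(d@ey).round(1),round(yaw,1))
E
python3 -c "
from h import *
orbit([(0,24),(0,20),(0,18),(0,17)]+[(4*i,17) for i in range(1,9)])"
```

```text
0 -5.5 0.3 0.1
0 -9.4 0.6 0.1
0 -11.4 0.8 0.1
0 -12.4 0.9 0.1
4 -14.5 2.2 4.1
8 -16.6 3.3 8.1
12 -18.8 4.3 12.1
16 -21.0 5.2 16.1
20 -23.3 5.9 20.1
24 -25.7 6.4 24.1
28 -28.1 6.7 28.1
32 -30.5 6.9 32.1
```

Emit:
carry_out:
  targets:
    - {"dp": [-5.5,0.3,0],"yaw": 0}
    - {"dp": [-9.5,0.6,0],"yaw": 0}
    - {"dp": [-11.5,0.8,0],"yaw": 0}
    - {"dp": [-12.5,1,0],"yaw": 0}
    - {"dp": [-14.5,2.2,0],"yaw": 4}
    - {"dp": [-16.6,3.3,0],"yaw": 8}

```text
clock: 3.5
eef_pos: [511.8, 161.3, 84.2]
tcp_rot: [3.142, -0.001, -2.732]
contact_force: [-2.5, -1.4, 1.6]
opening: 0.001
grasp_force: 1.1
```

Contact is at about 3 N, as expected. Carrying on to about 2.9 clicks.

```bash
python3 -c "
from h import *
orbit([(8+5*i,17) for i in range(1,13)])"
```

```text
13 -3.6 1.7 4.9
18 -6.3 3.0 9.9
23 -9.1 4.2 14.9
28 -12.0 5.0 19.9
33 -14.9 5.7 24.9
38 -17.9 6.0 29.9
43 -20.9 6.2 34.9
48 -23.9 6.0 39.9
53 -26.9 5.6 44.9
58 -29.8 4.9 49.9
63 -32.7 4.0 54.9
68 -35.4 2.8 59.9
```

Emit:
carry_out:
  targets:
    - {"dp": [-3.6,1.7,0],"yaw": 5}
    - {"dp": [-6.3,3,0],"yaw": 10}
    - {"dp": [-9.1,4.2,0],"yaw": 15}
    - {"dp": [-12,5,0],"yaw": 20}
    - {"dp": [-14.9,5.7,0],"yaw": 25}
    - {"dp": [-17.9,6,0],"yaw": 30}
    - {"dp": [-20.9,6.2,0],"yaw": 35}
    - {"dp": [-23.9,6,0],"yaw": 40}
    - {"dp": [-26.9,5.6,0],"yaw": 45}
    - {"dp": [-29.8,4.9,0],"yaw": 50}
    - {"dp": [-32.7,4,0],"yaw": 55}
    - {"dp": [-32.7,4,0],"yaw": 55}

```text
clock: 5.0
eef_pos: [540.6, 178.2, 84.2]
tcp_rot: [-3.142, -0.0, 2.594]
contact_force: [-0.6, 0.1, -0.6]
opening: 0.001
grasp_force: 0.0
```

```bash
python3 - <<'E'
from h import *
im=r.grab_frame("scene")[:,:,::-1]
cv2.imwrite("pics/d3.png",cv2.resize(im[150:250,270:370],None,fx=6,fy=6,interpolation=cv2.INTER_CUBIC))
s=r.sense();print(s['eef_pos'],s['contact_force'])
for k in(2,3,4):
    a=np.radians(TH-22.5*k);print(k,[((proj("scene",[*(C+e*30*np.array([np.cos(a),np.sin(a)])),90])-[269.6,149.6])*6).round() for e in(1,-1)])
orbit([(63+5*i,17) for i in range(1,6)]+[(86,17)])
E
```

```text
[540.47356907 178.13870907  84.18519569] [-0.00331283  0.0114414   1.19971732]
2 [array([327., 338.]), array([234., 232.])]
3 [array([289., 342.]), array([270., 229.])]
4 [array([250., 336.]), array([306., 234.])]
68 -2.4 1.3 5.2
73 -5.1 2.6 10.2
78 -7.9 3.7 15.2
83 -10.8 4.6 20.2
88 -13.7 5.2 25.2
86 -12.5 5.0 23.2
```

View pics/d3.png

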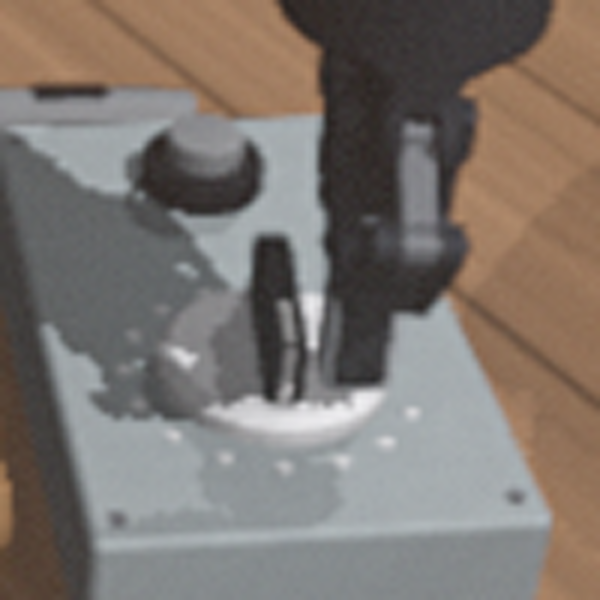

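The bar lies at three clicks: its ends at (289,345) and (272,236) match the prediction for stop 3, and it stands clear of the finger. Now the last click, stopping the finger short of the fourth stop.

Emit:
carry_out:
  targets:
    - {"dp": [-2.4,1.3,0],"yaw": 5}
    - {"dp": [-5.1,2.6,0],"yaw": 10}
    - {"dp": [-7.9,3.7,0],"yaw": 15}
    - {"dp": [-9.7,4.3,0],"yaw": 18}
    - {"dp": [-11.4,4.7,0],"yaw": 21}
    - {"dp": [-11.4,4.7,0],"yaw": 21}
    - {"dp": [-11.4,4.7,0],"yaw": 21}

```text
clock: 5.92
eef_pos: [552.6, 176.2, 84.3]
tcp_rot: [-3.141, -0.0, 2.228]
contact_force: [0.6, -0.6, -1.5]
opening: -0.001
grasp_force: 0.0
```

```bash
python3 - <<'E'
from h import *
im=r.grab_frame("scene")[:,:,::-1]
cv2.imwrite("pics/d4.png",cv2.resize(im[150:250,270:370],None,fx=6,fy=6,interpolation=cv2.INTER_CUBIC))
s=r.sense();print(s['eef_pos'],s['contact_force'],s['tcp_rot'])
E
```

```text
[552.58913859 176.21276698  84.25207318] [-0.909727   -0.10824396 -0.32586205] [-3.14140703e+00 -6.25095768e-05  2.22808822e+00]
```

View pics/d4.png

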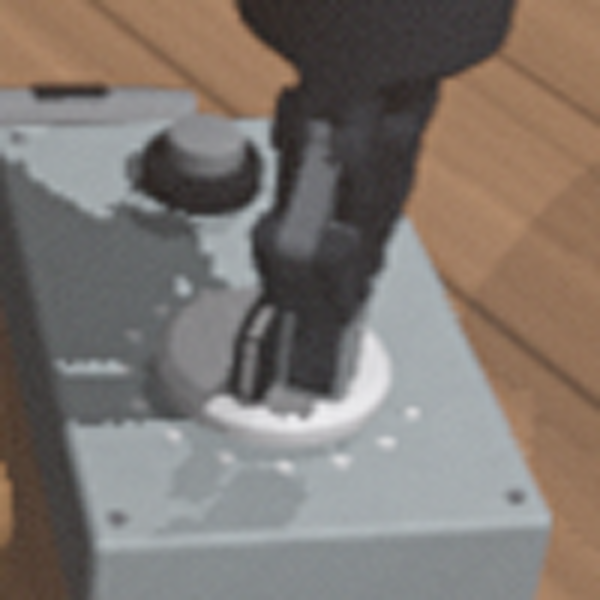

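The pointer is at (250,340), which matches stop 4, and nothing is touching the dial. I'll back off, rise and go over the button.

Emit:
carry_out:
  targets:
    - {"dp": [6,0,0],"yaw": 0}
    - {"dp": [14,0,0],"yaw": 0}
    - {"dp": [14,0,-15],"yaw": 0}
    - {"dp": [14,0,-40],"yaw": 0}
    - {"dp": [0,-15,-55],"yaw": 0}
    - {"dp": [-20,-40,-60],"yaw": 0}
    - {"dp": [-40,-75,-60],"yaw": 0}
    - {"dp": [-62,-107,-60],"yaw": 0}
    - {"dp": [-71,-121,-55],"yaw": 0}
    - {"dp": [-73,-124.5,-40],"yaw": 0}
    - {"dp": [-73,-124.5,-20],"yaw": 0}
    - {"dp": [-73,-124.5,-15],"yaw": 0}

```text
clock: 7.48
eef_pos: [497.9, 42.9, 97.6]
tcp_rot: [-3.14, -0.001, 2.227]
contact_force: [-0.7, -0.1, 0.1]
opening: 0.004
grasp_force: 0.0
```

```bash
python3 - <<'E'
from h import *
im=r.grab_frame("scene")[:,:,::-1]
cv2.imwrite("pics/d5.png",cv2.resize(im[150:250,270:370],None,fx=6,fy=6,interpolation=cv2.INTER_CUBIC))
s=r.sense();print(s['eef_pos'],s['contact_force'],s['tcp_rot'])
E
```

```text
[497.93239624  42.96464746  97.68033799] [-0.3945334   0.76292649 -0.74991314] [-3.13967385e+00 -1.37846068e-03  2.22718723e+00]
```

View pics/d5.png

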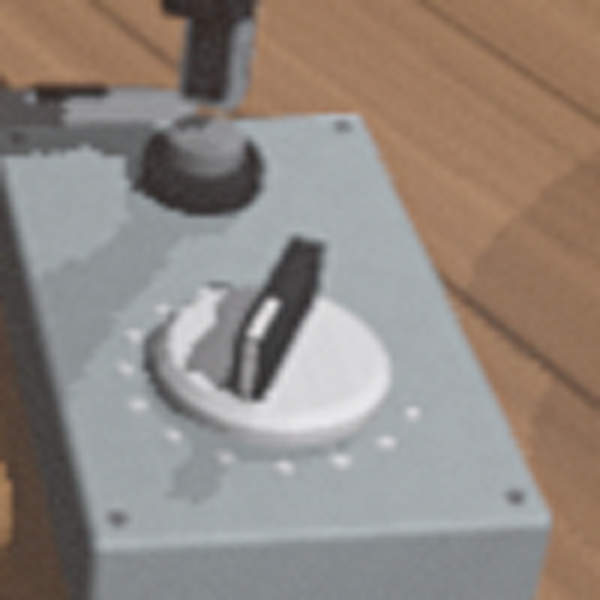

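The dial is at stop 4: bar ends at (250,345) and (308,240), as predicted. The fingertip hangs over the button at about (215,100). Pressing down in small steps.

Emit:
carry_out:
  targets:
    - {"dp": [0,0,6],"yaw": 0}
    - {"dp": [0,0,12],"yaw": 0}
    - {"dp": [0,0,16],"yaw": 0}
    - {"dp": [0,0,18],"yaw": 0}
    - {"dp": [0,0,19],"yaw": 0}
    - {"dp": [0,0,20],"yaw": 0}
    - {"dp": [0,0,20],"yaw": 0}
    - {"dp": [0,0,20],"yaw": 0}

```text
clock: 8.52
eef_pos: [498.7, 42.6, 79.4]
tcp_rot: [3.141, 0.0, 2.226]
contact_force: [-0.3, 2.5, 3.8]
opening: -0.003
grasp_force: 2.3
```

Emit:
carry_out:
  targets:
    - {"dp": [0,0,1],"yaw": 0}
    - {"dp": [0,0,2],"yaw": 0}
    - {"dp": [0,0,3],"yaw": 0}
    - {"dp": [0,0,3],"yaw": 0}
    - {"dp": [0,0,3],"yaw": 0}

```text
clock: 9.15
eef_pos: [498.9, 42.6, 78.5]
tcp_rot: [3.141, 0.0, 2.226]
contact_force: [-10.2, 2.6, 35.9]
opening: -0.002
grasp_force: 18.3
```

The stop is hard at 36 N. Before letting go, I'll check that it is the button that has bottomed and not the collar.

```bash
python3 - <<'E'
from h import *
im=r.grab_frame("scene")[:,:,::-1]; o=cv2.imread("scene0_raw.png")
cv2.imwrite("pics/d6.png",np.hstack([cv2.resize(a[150:200,280:320],None,fx=10,fy=10,interpolation=cv2.INTER_CUBIC) for a in(o,im)]))
s=r.sense();print(s['eef_pos'],s['contact_force'])
E
```

```text
[498.93015886  42.61270333  78.48365407] [-10.63675075   2.13596319  35.94471187]
```

View pics/d6.png

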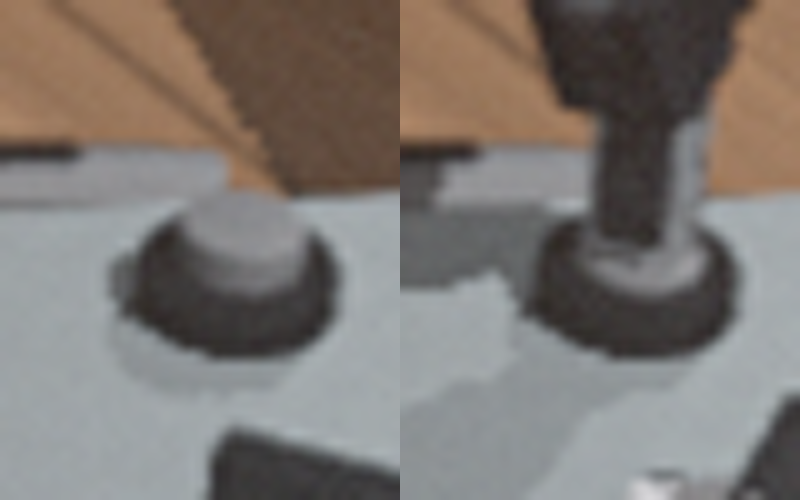

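The button (right half, front rim at about y = 290) has gone down level with the collar, with only the fingertip on it, so it is right down. Letting go and rising clear.

Emit:
carry_out:
  targets:
    - {"dp": [0,0,-3],"yaw": 0}
    - {"dp": [0,0,-12],"yaw": 0}
    - {"dp": [0,0,-30],"yaw": 0}
    - {"dp": [0,0,-60],"yaw": 0}
    - {"dp": [0,0,-90],"yaw": 0}
    - {"dp": [0,0,-110],"yaw": 0}
    - {"dp": [0,0,-120],"yaw": 0}
    - {"dp": [0,0,-120],"yaw": 0}
    - {"dp": [0,0,-120],"yaw": 0}

```text
clock: 10.32
eef_pos: [498.0, 42.3, 195.4]
tcp_rot: [-3.14, -0.001, 2.227]
contact_force: [-0.0, 0.1, 0.1]
opening: 0.003
grasp_force: 0.0
```

```bash
python3 - <<'E'
from h import *
im=r.grab_frame("scene")[:,:,::-1].astype(int); o=cv2.imread("scene0_raw.png").astype(int)
print("button diff",np.abs(im-o)[167:188,290:315].mean(), r.sense()['contact_force'])
r.sense(); print(r.sign_off())
E
```

```text
button diff 3.6031746031746033 [-0.70215264 -1.23086747  0.22822565]
the job is handed in; nothing more can be done
None
```

I pushed the dial four clicks clockwise, pressed the start button right down and let it go, and handed the job in with the arm clear; sign-off returned no verdict, but the pictures showed the dial at the fourth stop and the button down, then up.

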